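Set and clamp the slice gauge

ROBOT

A 6-joint arm with a two-finger parallel gripper is mounted at the origin on the work surface. World frame = base frame: x ahead of the robot, y to its left, z up, the work surface at z = 0. Lengths are in m, angles in degrees, forces in N, time in s.
With the tool pointing down it reaches from about 0.375 to 0.9 m from the base axis. Payload 3.1 kg.
Tool frame: the origin (TCP) lies at the very end of the fingers, on their centre line; the grasp point (between the pads) lies 19 mm behind it; z points along the fingers, y is the line along which they close (so a half turn about z gives the same grasp; the last joint's range is limited). The gripper opens to 87 mm and grips with 3 to 60 N. Pads are 19 mm wide; open, the fingers measure 117 mm over their backs; the gripper's body (75 mm by 190 mm) begins 51 mm behind the grasp point.
Start: joints at [-76.232, 30.224, 82.088, -0, 67.689, -10.227], TCP at [0.254, -0.571, 0.223] pointing down, gripper open.
Joint ranges: [-176.69, 176.69], [-43.24, 126.21], [12.49, 139.97], [-82, 262], [0, 151.66], [-163.58, 163.58]. Speed limits (degrees/s): [159.86, 159.86, 180, 180, 180, 180].

INTERFACE

Orientations are given as a 3x3 rotation matrix whose columns are the frame's x, y, z axes.
In Python, from rig import * gives the robot as it stands.
- The arm moves only by the tool jog_arm, never from a script. Its arguments are lists of equal length, an entry for each row: "delta_pos": the shift along the world's x, y, z in cm, a list of three; "turn": the turn about the world's z in degrees; "grip": the closure, from 0 (fully open) to 1 (shut). In form: {"delta_pos": [[x, y, z], ...], "turn": [turn, ...], "grip": [grip, ...]}. A call has 1 to 12 rows; each row is the pose to reach, as a shift and turn from the pose commanded when the call began; what a row does not reach only later rows make up. A row lasts 1/8 s, in which the tool goes at most 62.5 mm and 10.7 degrees, less where a joint would pass 70% of its speed; a pose out of reach is approached as far as the arm can. A call with a gripper value outside its range is refused whole. The fingers move at their own pace and stop on an object; the grip force is fixed at half the most. Time passes only in rows, so rows that repeat a pose let the fingers close. It gives the time, the measured TCP pose, the force, the opening and the grip force at its end, in the units of the state.
- read_state(): the state, without advancing time (a new reading comes with each control period).
- capture(name): name is "scene" or "top"; returns a dict with "color" (384x512x3 uint8, blue, green, red), "fovy" (degrees; the focal length in pixels is half the picture's height over the tangent of half this angle, whatever the lens; pixels are square), "cx", "cy" (the principal point, pixels), "camera_from_world" (4x4, takes a point from world to camera coordinates). Camera axes: x right, y up, looking along -z (the intrinsics and any distortion apply to the point x, -y, -z); pixel columns grow to the right and rows downward; lengths in m; the calibration is good to about 2 mm. A picture is of the moment at which its call begins. There is no depth.
- hand_in(): hands the job in; it is judged then, once.
The state is a dict: "time_s": time; "joint_positions": joint angles; "qvel": joint speeds; "tau": joint torques, N m; "position": TCP position; "tcp_rot": TCP orientation; "force": force on the tool from outside, world axes, zero at the start; "moment": the same for the moment, N m; "opening": opening from 0.0 (shut) to 1.0 (fully open); "grasp_force": force on a finger pad.
Only numpy, scipy, OpenCV 4.12 (cv2) and the standard library are available. Lean on these libraries where they do the work, as an engineer would, in place of code of your own. Each camera call takes 0.05 s, during which the arm holds its last target. There are 200 camera calls.

TASK

Lift the loose white cover off the pins of the black slicing gauge and lay it flat, rib up, on the wooden board. Then draw the gauge's spring-loaded sliding leg out until its yellow pointer is level with the red mark, with the orange cam lever still open, and squeeze the lever fully closed towards the fin while the leg stays at the mark. Finish while still holding the fin and closed lever squeezed together, and leave the red mark and the other kitchen things where they are.

Things in the scene. Friction and masses are not known exactly. Their poses are not given: they have to be found in the camera images.
- gauge: Fixed black gauge housing, 164 (x) by 270 (y) mm. Origin: centre of its underside, on the worktop. Base 20 mm thick; at each end (y = +-110 to 135 mm) a block 134 mm wide in x, 95 mm high, with an 8 mm pin at y = +-122.5 mm up to 109 mm high. The leg slides along y between the blocks (x = 0) and is drawn out towards +y. White scale along the base's +x edge.
- cover: Loose white plate, 140 (x) by 270 (y) by 6 mm, 0.17 to 0.34 kg, lying on the gauge's end blocks (underside 95 mm above the worktop), its 12 mm holes over the pins; 15 mm of straight lift clears them. Origin: centre of its underside, z up. In the middle on top a black pull rib, 14 mm thick in x, 60 mm long in y, reaching 34 mm above the origin.
- board: Fixed wooden board, 200 (x) by 300 (y) by 12 mm. Origin: centre of its underside, on the worktop. The cover goes on its top.
- leg (a joint): How far the sliding leg is drawn out, m: 0 fully in (as at the start), 0.085 the far stop. A spring pulls it back in with about 1.2 N at 0 and 4 N at 0.07, so unless the lever is closed it slides back when let go.
- leg_grip: Aluminium upstand on the leg: a fin (x -18 to -8, y -16 to 16 mm) and on its +y side a cross plate (x -55 to 55, y 16 to 24 mm), both 42 to 88 mm above the worktop. Origin on the worktop at x = 0 of the gauge (y = -35 mm with the leg in), axes as the gauge's. Open fingers astride fin and lever in x can push the cross plate to +y to draw the leg out.
- cam_lever (a joint): Angle of the orange cam lever, rad: 0 fully closed (upright, 14.5 mm from the fin), 0.5 fully open (leaning to +x, away from the fin). It stays where it is left. About 3 to 10 N at its tip closes it. Closing it clamps the leg to its rail.
- lever_paddle: Orange paddle of the cam lever, on the leg, y = -13 to 9 mm of leg_grip, 7 to 9 mm thick, 38 mm long. Origin: on its hinge (about y), 50 mm above the worktop at x = 10 mm of leg_grip. At the tip, 84 to 88 mm above the worktop, fin and paddle together span x = -18 to 14.5 mm closed, -18 to 33 mm open.
- pointer (a point): Point of the leg's yellow pointer, over the scale at x = +68 mm, y = +20 mm of leg_grip, 28 mm above the worktop. Axes as the gauge's.
- mark_line (a point): Middle of the red mark line on the scale, 3 mm wide, at x = 68 mm of the gauge, 23 mm above the worktop; axes as the gauge's. Its red tab sits tight on the base. It lies 30 to 60 mm to +y of where the pointer starts. The leg is at the mark when the pointer has the same y in the gauge's frame.
- canister_a: Loose matt black canister, 90 mm diameter, 115 mm high, one of the two nearest the mug (a third, fixed, stands further left). Origin: centre of its underside. Leave alone.
- canister_b: As canister_a.
- mug: Loose white mug, 80 mm diameter, 90 mm high. Origin: centre of its underside. Leave alone.
- spice_jar: Loose amber glass spice jar, 44 mm diameter, 85 mm high. Origin: centre of its underside. Leave alone.
- pepper_mill: Loose dark wooden pepper mill, 54 mm diameter, 150 mm high. Origin: centre of its underside. Leave alone.

How it is judged (in metres and radians):
On the way, in this order (a step that is already met when the one before it is completed fails the run):
1. the cover lies flat, rib up, on the board, let go (contact force between cover and board above 0.8 N and angle between cover's own z axis and vertical below 0.05 rad and contact force between cover and the fingers below 0.1 N and linear speed of cover below 0.02 m/s), for 0.2 s.
2. the leg is at the red mark with the lever still open (y of pointer in the frame of mark_line between -0.004 and 0.004 m and value of joint cam_lever above 0.3 rad), for 0.2 s.
3. the lever is closed with the leg at the mark, fin and lever held (y of pointer in the frame of mark_line between -0.004 and 0.004 m and value of joint cam_lever below 0.06 rad and contact force between the fingers and leg_grip above 2 N and contact force between the fingers and lever_paddle above 2 N), for 0.2 s.
At the end, for the whole second after the job is handed in: The pointer is within 4 mm of the red mark along the slide, the lever is closed (within 0.06 rad), the fingers press on both the leg's upstand and the lever with more than 2 N each, and the cover rests flat (within 0.05 rad), rib up, on the board, untouched (all of step 1 and all of step 3 and contact force between cover and the arm below 0.1 N); the arm keeps its last pose, push and grip.
It fails at once if the red mark was moved (distance of mark_line from where it was at the start of the episode above 0.004 m).
It fails at once if a bystander was moved by more than 30 mm (distance of any of canister_a, canister_b, mug, spice_jar, pepper_mill from where it was at the start of the episode above 0.03 m).
It also fails if it takes over 58 s, if anything falls off the work surface, if the arm or the gripper's body presses on something with over 40 N, if the wrist force passes 120 N, or if a joint passes its speed limit or range.

## Working session

There is one attempt and no reset: what is moved stays moved. The work goes in short steps, Python scripts to look and compute and a tool call to move; the robot and the scene stay as the last step left them, time stands still between calls to the robot, and variables do not carry over. Pictures are saved under pics/ and viewed, at most 10 in all, crops included, and the job is handed in when it is done.

Besides the shell and the picture viewer there is one more tool, called after "Call:" as a command line: name --pt "numbers of a row" for each row, then --argument value for the rest. jog_arm: Moves the arm, as the interface text tells. Its arguments: {"type":"object","properties":{"delta_pos":{"type":"array"},"turn":{"type":"array"},"grip":{"type":"array"}},"required":["delta_pos","turn","grip"]}

```bash
mkdir -p pics; cat > h.py <<'E'
from rig import *
import numpy as np, cv2
def ray(c,u,v):
    f=c["color"].shape[0]/2/np.tan(np.radians(c["fovy"])/2)
    M=np.array(c["camera_from_world"]);R=M[:3,:3];t=M[:3,3]
    d=R.T@np.array([(u-c["cx"])/f,-(v-c["cy"])/f,-1]);return -R.T@t,d
def at(c,u,v,z):
    o,d=ray(c,u,v);return o+d*(z-o[2])/d[2]
def pix(c,p):
    f=c["color"].shape[0]/2/np.tan(np.radians(c["fovy"])/2)
    q=np.array(c["camera_from_world"])@np.append(p,1)
    return np.array([c["cx"]-f*q[0]/q[2],c["cy"]+f*q[1]/q[2]])
E
python3 - <<'E'
from h import *
for n in("scene","top"):
    c=capture(n);cv2.imwrite(f"pics/{n}0.png",cv2.resize(c["color"],None,fx=1.5,fy=1.5))
    print(n,{k:v for k,v in c.items() if k!="color"})
print(read_state())
E
```

```text
scene {'fovy': 52.152188038765146, 'cx': 255.2517393595159, 'cy': 190.74958905535416, 'camera_from_world': array([[ 0.00689643,  0.99996912,  0.00376763,  0.00954178],
       [-0.7702642 ,  0.00290948,  0.63771827,  0.42860321],
       [ 0.63768762, -0.00730005,  0.77026048, -1.25894069],
       [ 0.        ,  0.        ,  0.        ,  1.        ]])}
top {'fovy': 53.43197195664001, 'cx': 260.66799238801127, 'cy': 188.0841697822859, 'camera_from_world': array([[-0.02096332, -0.99976861,  0.00482336,  0.01528392],
       [ 0.99300687, -0.02026043,  0.11630506, -0.63364039],
       [-0.11618042,  0.00722777,  0.99320183, -0.86726596],
       [ 0.        ,  0.        ,  0.        ,  1.        ]])}
{'time_s': 0.1, 'joint_positions': array([-7.62342783e+01,  3.02747899e+01,  8.21493433e+01, -2.85877905e-03,
        6.76905693e+01, -1.02269886e+01]), 'qvel': array([-0.03545369, -0.07375963, -0.20641856, -0.04875806,  0.05765281,
       -0.09130503]), 'tau': array([-6.44320717e-04, -4.40986276e+01, -1.77151108e+01,  6.34589698e-02,
        5.33910154e-02, -4.65954827e-05]), 'position': array([ 0.25399232, -0.5703281 ,  0.22165551]), 'tcp_rot': array([[ 9.13589560e-01,  4.06637240e-01, -5.21199377e-04],
       [ 4.06637455e-01, -9.13587567e-01,  1.93344770e-03],
       [ 3.10050566e-04, -1.97831682e-03, -9.99997995e-01]]), 'force': array([ 0.72168849, -0.42397523,  1.2104084 ]), 'moment': array([ 0.0158061 , -0.02249394,  0.01306641]), 'grasp_force': 0.0, 'opening': 1.0001010040466545}
```

View pics/scene0.png

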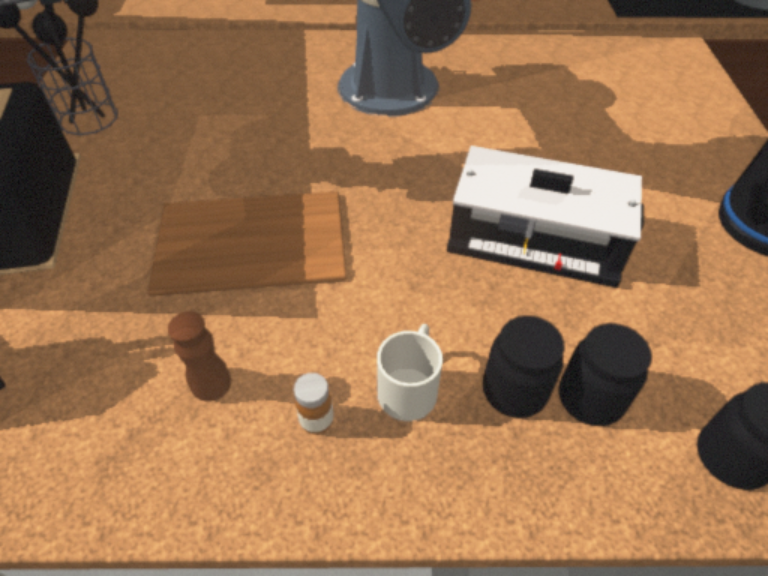

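View pics/top0.png

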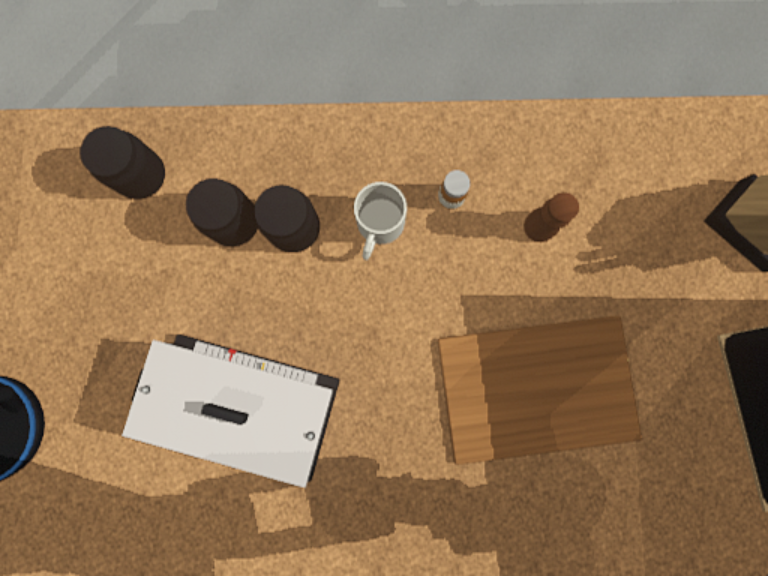

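The scene picture shows the covered gauge on the robot's left (red mark near (558,262)) and the board on its right. In the top picture (1.5x) the pins are at (145,389) and (309,436), the rib at (225,413), the yellow pointer at (262,366) and the red mark at (232,355). The board's corners are (439,340), (621,317), (639,438) and (457,463).

```bash
python3 - <<'E'
from h import *
np.set_printoptions(precision=4,suppress=True)
c=capture("top"); s=capture("scene")
P=lambda c,l,z:np.array([at(c,(u+.5)/1.5-.5,(v+.5)/1.5-.5,z) for u,v in l])
for nm,l,z in (("pins",[(145,389),(309,436)],.105),("cover",[(152,340),(338,381),(305,487),(123,435)],.101),("board",[(439,340),(621,317),(639,438),(457,463)],.012),("ribtop",[(203,409),(247,416)],.129),("ptr",[(262,366)],.028),("mark",[(232,355)],.023)):
    p=P(c,l,z);print(nm,p[:,:2].tolist(),"mean",p.mean(0), "len",np.linalg.norm(p[0]-p[1]),"ang",np.degrees(np.arctan2(*(p[0]-p[1])[:2][::-1])))
for nm,l,z in (("pins",[(633,204),(472,174)],.105),("cover",[(641,177),(470,150),(456,197),(640,236)],.101),("board",[(161,205),(338,193),(346,279),(151,291)],.012),("ribtop",[(572,176),(533,170)],.129),("ptr",[(526,252)],.028),("mark",[(558,265)],.023)):
    p=P(s,l,z);print("S",nm,p[:,:2].tolist(),"mean",p.mean(0), "len",np.linalg.norm(p[0]-p[1]),"ang",np.degrees(np.arctan2(*(p[0]-p[1])[:2][::-1])))
E
```

```text
pins [[0.47994234708296296, 0.35703777786081325], [0.4094308973325969, 0.12361585549433124]] mean [0.4447 0.2403 0.105 ] len 0.24383941106220372 ang 73.19162837238056
cover [[0.5494340646655315, 0.3506322539466499], [0.4851541695151428, 0.08218320187177663], [0.33889957203812227, 0.13009293513639586], [0.41596133089570553, 0.38801799756292177]] mean [0.4474 0.2377 0.101 ] len 0.2760376758350986 ang 76.53411334365663
board [[0.5420333920436208, -0.0727087186614291], [0.5728531897406742, -0.3679621754574173], [0.38170832624362994, -0.383475608528818], [0.34973147261493553, -0.09503742290203224]] mean [ 0.4616 -0.2298  0.012 ] len 0.2968576488488511 ang 95.95919307861467
ribtop [[0.45243149012378053, 0.2663069833383182], [0.4416544386875308, 0.20558545392464858]] mean [0.447  0.2359 0.129 ] len 0.06167048704197752 ang 79.93576373879414Traceback (most recent call last):
  File "<stdin>", line 6, in <module>
IndexError: index 1 is out of bounds for axis 0 with size 1
```

```bash
python3 - <<'E'
from h import *
from scipy.optimize import least_squares
np.set_printoptions(precision=4,suppress=True)
t=capture("top"); s=capture("scene")
k=lambda l:(np.array(l,float)+.5)/1.5-.5
pts=dict(pinA=(0,.1225,.109),pinB=(0,-.1225,.109),c1=(.07,.135,.101),c2=(.07,-.135,.101),c3=(-.07,-.135,.101),c4=(-.07,.135,.101))
O={0:k([(145,389),(309,436),(152,340),(338,381),(305,487),(123,435)]),1:k([(633,204),(472,174),(640,236),(456,197),(470,150),(641,177)])}
def W(p,q):
    c,n=np.cos(p[2]),np.sin(p[2]);return np.array([p[0]+c*q[0]-n*q[1],p[1]+n*q[0]+c*q[1],q[2]])
def fit(idx):
    f=lambda p:np.concatenate([(pix(c,W(p,q))-O[i][j]) for i,c in ((0,t),(1,s)) if i in idx for j,q in enumerate(pts.values())])
    r=least_squares(f,[.446,.239,-.29],loss="soft_l1");return r.x,f(r.x).reshape(-1,2)
for idx in ((0,),(1,),(0,1)):
    x,r=fit(idx);print(idx,x[:2],np.degrees(x[2]));
print(r)
g=x
for nm,c,uv,z in (("ptr",t,(262,366),.028),("mark",t,(232,355),.023),("ptr",s,(526,252),.028),("mark",s,(558,265),.023)):
    p=at(c,*k([uv])[0],z);R=np.array([[np.cos(g[2]),np.sin(g[2])],[-np.sin(g[2]),np.cos(g[2])]]);print(nm,p,"gauge frame",R@(p[:2]-g[:2]))
b=np.array([at(s,*q,.012) for q in k([(161,205),(338,193),(346,279),(151,291)])]);print("board",b,b.mean(0))
E
```

```text
(0,) [0.4452 0.2391] -16.30519310608601
(1,) [0.4504 0.24  ] -16.035810916806224
(0, 1) [0.4459 0.2399] -16.283392998799027
[[-1.0095 -0.0035]
 [ 0.343  -0.7491]
 [ 0.3686 -0.6983]
 [-3.9126  4.7571]
 [ 0.0598 -0.9513]
 [-0.5144 -0.2683]
 [ 0.3549 -3.2797]
 [-1.2133 -3.0313]
 [ 0.1251  0.7441]
 [-2.1929  2.7796]
 [-0.0743 -2.9662]
 [-0.2129 -1.1181]]
ptr [0.5071 0.2074 0.028 ] gauge frame [ 0.0678 -0.014 ]
mark [0.5251 0.2559 0.023 ] gauge frame [0.0716 0.0376]
ptr [0.5112 0.2085 0.028 ] gauge frame [ 0.0715 -0.0119]
mark [0.5339 0.2549 0.023 ] gauge frame [0.0803 0.0391]
board [[ 0.3852 -0.3902  0.012 ]
 [ 0.3554 -0.0904  0.012 ]
 [ 0.5515 -0.07    0.012 ]
 [ 0.574  -0.3611  0.012 ]] [ 0.4665 -0.2279  0.012 ]
```

Call:
jog_arm --pt "22 25 0" --pt "22 25 0" --pt "22 25 0" --pt "22 25 0" --pt "22 25 0" --pt "22 25 0" --pt "19.2 81 0" --pt "19.2 81 0" --pt "19.2 81 0" --pt "19.2 81 0" --pt "19.2 81 0" --pt "19.2 81 0" --turn '[10,20,30,40,49.7,49.7,49.7,49.7,49.7,49.7,49.7,49.7]' --grip '[0,0,0,0,0,0,0,0,0,0,0,0]'

```text
time_s: 1.8
position: [0.4557, 0.0545, 0.2228]
tcp_rot: [[0.284, 0.959, 0.001], [0.959, -0.284, -0.001], [-0.0, 0.001, -1.0]]
force: [0.7, -0.2, 1.1]
opening: 1.0
grasp_force: 0.0
```

Call:
jog_arm --pt "-1 18 -4" --pt "-1 18 -4" --pt "-1 18 -4" --pt "-1 18 -4" --pt "-1 18 -4" --pt "-1 18 -4" --turn '[0,0,0,0,0,0]' --grip '[0,0,0,0,0,0]'

```text
time_s: 2.55
position: [0.4461, 0.2321, 0.1829]
tcp_rot: [[0.283, 0.959, 0.001], [0.959, -0.283, -0.0], [-0.0, 0.001, -1.0]]
force: [0.8, 0.2, -0.2]
opening: 1.001
grasp_force: 0.0
```

```bash
python3 - <<'E'
from h import *
st=read_state();print(st["position"],np.degrees(np.arctan2(*st["tcp_rot"][:2,1][::-1])),st["joint_positions"])
a=capture("top")["color"][180:350,40:300];b=capture("scene")["color"][60:200,270:470]
cv2.imwrite("pics/a1.png",np.vstack([cv2.resize(a,(560,366)),cv2.resize(b,(560,234))[:234]]))
E
```

```text
[0.4461104  0.23207144 0.18286342] -16.463702572145955 [ 1.47461918e+01  2.41351032e+01  1.01848757e+02 -2.88077663e-02
  5.39891140e+01  3.12268279e+01]
```

View pics/a1.png

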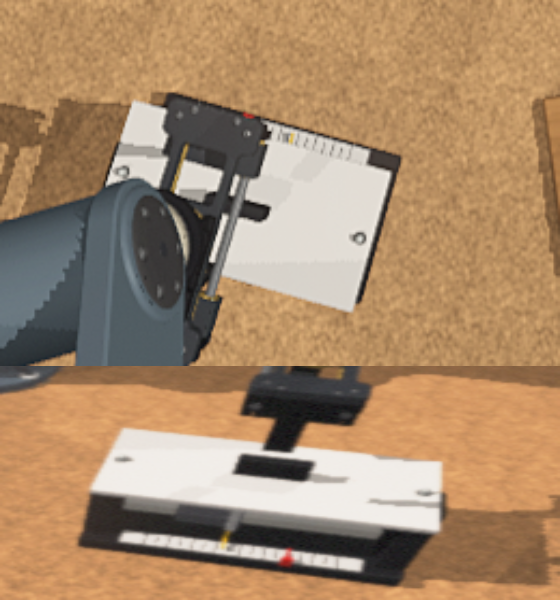

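The crops show the open gripper above the rib, with the cover still lying on its pins. I'll descend around the rib.

Call:
jog_arm --pt "0 0.7 -3" --pt "0 0.7 -6" --pt "0 0.7 -7.7" --pt "0 0.7 -7.7" --pt "0 0.7 -7.7" --pt "0 0.7 -7.7" --pt "0 0.7 -7.7" --pt "0 0.7 -7.7" --pt "0 0.7 -7.7" --pt "0 0.7 -7.7" --pt "0 0.7 -7.7" --pt "0 0.7 -7.7" --turn '[0,0,0,0,0,0,0,0,0,0,0,0]' --grip '[0,0,0,0,0.5,0.7,1,1,1,1,1,1]'

```text
time_s: 4.15
position: [0.4454, 0.2406, 0.1055]
tcp_rot: [[0.281, 0.96, -0.0], [0.96, -0.281, 0.0], [-0.0, -0.0, -1.0]]
force: [0.1, 0.4, -0.5]
opening: 0.172
grasp_force: 1.7
```

Call:
jog_arm --pt "0 0 0" --pt "0 0 0" --pt "0 0 0.7" --pt "0 0 1.4" --pt "0 0 2.1" --pt "0 0 3" --pt "0 0 5" --pt "0 0 8" --pt "0 0 10" --pt "0 0 10" --pt "0 0 10" --turn '[0,0,0,0,0,0,0,0,0,0,0]' --grip '[1,1,1,1,1,1,1,1,1,1,1]'

```text
time_s: 5.52
position: [0.4448, 0.2404, 0.2051]
tcp_rot: [[0.281, 0.96, -0.001], [0.96, -0.281, -0.0], [-0.001, -0.001, -1.0]]
force: [-0.7, -0.1, -2.2]
opening: 0.157
grasp_force: 30.0
```

```bash
python3 - <<'E'
from h import *
st=read_state();print(st["position"],st["force"],st["opening"],st["grasp_force"],np.degrees(np.arctan2(*st["tcp_rot"][:2,1][::-1])))
E
```

```text
[0.44475435 0.24036063 0.2050664 ] [-0.74414105 -0.05874069 -2.15322124] 0.15710436689948742 29.99477180186659 -16.3068101067946
```

Call:
jog_arm --pt "0.5 -4 0" --pt "0.8 -9 0" --pt "1.2 -15 0" --pt "1.5 -21 0" --pt "1.8 -27 0" --pt "1.8 -33 0" --pt "1.8 -39 0" --pt "1.8 -44 0" --pt "1.8 -46.9 0" --pt "1.8 -46.9 -5" --pt "1.8 -46.9 -10" --pt "1.8 -46.9 -14" --turn '[0,3,6,10,14,18,22.4,22.4,22.4,22.4,22.4,22.4]' --grip '[1,1,1,1,1,1,1,1,1,1,1,1]'

```text
time_s: 7.02
position: [0.4621, -0.2277, 0.0627]
tcp_rot: [[-0.106, 0.994, -0.003], [0.994, 0.106, 0.002], [0.003, -0.003, -1.0]]
force: [-0.1, -0.2, -2.7]
opening: 0.158
grasp_force: 30.0
```

```bash
python3 - <<'E'
from h import *
st=read_state();print(st["position"],st["force"],st["opening"],st["grasp_force"],np.degrees(np.arctan2(*st["tcp_rot"][:2,1][::-1])))
a=capture("top")["color"][150:350,270:500];b=capture("scene")["color"][90:240,60:290]
cv2.imwrite("pics/a2.png",np.vstack([cv2.resize(a,(460,360)),cv2.resize(b,(460,240))]))
E
```

```text
[ 0.46210385 -0.22772636  0.06268545] [-0.0654513  -0.2115206  -2.72121221] 0.15840726808448122 29.994719973765314 6.061643504330741
```

View pics/a2.png

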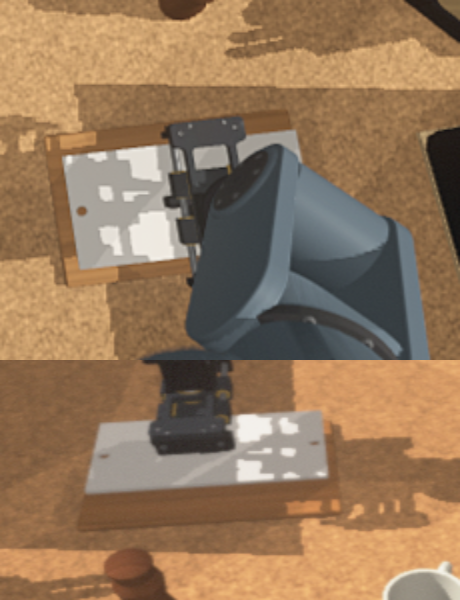

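The crops show the cover level above the board and centred on it. I'll lower it slowly.

Call:
jog_arm --pt "0 0 -1.5" --pt "0 0 -3" --pt "0 0 -3.6" --pt "0 0 -3.9" --pt "0 0 -4.0" --pt "0 0 -4.1" --pt "0 0 -4.1" --pt "0 0 -4.1" --turn '[0,0,0,0,0,0,0,0]' --grip '[1,1,1,1,1,1,1,1]'

```text
time_s: 8.12
position: [0.4635, -0.2285, 0.0247]
tcp_rot: [[-0.106, 0.994, 0.0], [0.994, 0.106, -0.0], [-0.0, 0.0, -1.0]]
force: [0.5, -0.7, -2.2]
opening: 0.159
grasp_force: 30.0
```

Call:
jog_arm --pt "0 0 -0.1" --pt "0 0 -0.2" --pt "0 0 -0.3" --pt "0 0 -0.3" --turn '[0,0,0,0]' --grip '[1,1,1,1]'

```text
time_s: 8.62
position: [0.4635, -0.2284, 0.0225]
tcp_rot: [[-0.106, 0.994, 0.0], [0.994, 0.106, -0.0], [-0.0, 0.0, -1.0]]
force: [-1.6, 0.9, 6.4]
opening: 0.162
grasp_force: 30.0
```

Call:
jog_arm --pt "0 0 0" --pt "0 0 0" --pt "0 0 0" --pt "0 0 0" --pt "0 0 0" --pt "0 0 0" --pt "0 0 4" --pt "0 0 9" --pt "0 0 14" --pt "0 0 17" --pt "0 0 17" --turn '[0,0,0,0,0,0,0,0,0,0,0]' --grip '[0.7,0.4,0,0,0,0,0,0,0,0,0]'

```text
time_s: 10.0
position: [0.4648, -0.2294, 0.1941]
tcp_rot: [[-0.106, 0.994, 0.005], [0.994, 0.106, -0.004], [-0.004, 0.004, -1.0]]
force: [-0.1, -0.3, 0.2]
opening: 0.995
grasp_force: 0.0
```

```bash
python3 - <<'E'
from h import *
st=read_state();print(st["position"],st["force"],st["opening"])
t=capture("top")["color"];a=t[200:340,60:240];b=capture("scene")["color"][90:200,280:440];d=t[180:330,270:450]
cv2.imwrite("pics/a3.png",np.vstack([np.hstack([cv2.resize(a,(400,311)),cv2.resize(d,(373,311))]),cv2.resize(b,(773,280))]))
E
```

```text
[ 0.46480041 -0.22939182  0.19405478] [-0.09658235 -0.28595432  0.2024913 ] 0.9951258477379085
```

View pics/a3.png

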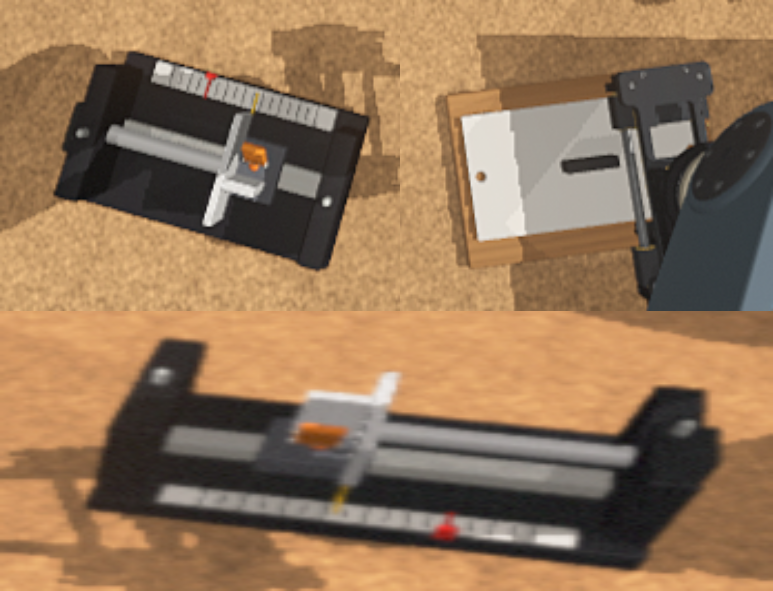

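Cover flat and rib up on the board; crop a (2.22x, offset (60,200)) shows the pins at (82,132) and (326,201), the red mark at (208,86) and the pointer at (256,102). The lever is open and the leg is in.

```bash
cat > m.py <<'E'
from h import *
np.set_printoptions(precision=4,suppress=True)
G=np.array([.4455,.2395]);A=np.radians(-16.3)
def meas(G,A,c):
    R=np.array([[np.cos(A),np.sin(A)],[-np.sin(A),np.cos(A)]]);h=cv2.cvtColor(c["color"],cv2.COLOR_BGR2HSV).astype(int)
    H,S,V=h[...,0],h[...,1],h[...,2]
    out={}
    for nm,m,z in (("mark",((H<5)|(H>174))&(S>150)&(V>70),.023),("ptr",(H>19)&(H<34)&(S>110)&(V>60),.028)):
        v,u=np.nonzero(m);q=np.array([R@(at(c,a,b,z)[:2]-G) for a,b in zip(u,v)])
        k=(abs(q[:,0]-.068)<.025)&(abs(q[:,1])<.11);out[nm]=q[k]
        w=(S[v,u]*1.)[k]
        print(nm,k.sum(),"mean",np.average(q[k],axis=0,weights=w));o=q[k][np.argsort(q[k][:,0])];print(o.T*1000)
    return out
E
python3 - <<'E'
from m import *
t=capture("top");s=capture("scene")
p=[at(t,(u+.5)*180/400-.5+60,(v+.5)*140/311-.5+200,.109)[:2] for u,v in((82,132),(326,201))]
d=p[0]-p[1];print("top pins",p,(p[0]+p[1])/2,np.linalg.norm(d),np.degrees(np.arctan2(d[1],d[0]))-90)
p=[at(s,(u+.5)*160/773-.5+280,(v+.5)*110/280-.5+90,.109)[:2] for u,v in((683,427-311),(160,375-311))]
d=p[0]-p[1];print("scene pins",p,(p[0]+p[1])/2,np.linalg.norm(d),np.degrees(np.arctan2(d[1],d[0]))-90)
for c in(t,s): meas(G,A,c)
E
```

```text
top pins [array([0.4802, 0.3551]), array([0.4106, 0.1218])] [0.4454 0.2385] 0.24345443752424054 -16.619715636833263
scene pins [array([0.4891, 0.3523]), array([0.4189, 0.1203])] [0.454  0.2363] 0.24246020061333257 -16.83423195060793
mark 20 mean [0.0729 0.0396]
[[53.4713 55.7103 57.9506 63.0505 65.2951 70.4042 72.6531 74.9033 75.5197
  76.1361 76.5383 77.1548 77.7714 78.3881 78.791  79.0047 79.4078 80.0246
  80.6414 81.0451]
 [38.6763 39.3606 40.0452 39.1344 39.8197 38.9079 39.5937 40.2799 37.995
  35.7101 43.252  40.9665 38.6809 36.3953 43.9397 34.1097 41.6535 39.3673
  37.081  44.6278]]
ptr 13 mean [ 0.0613 -0.0146]
[[ 51.2267  53.4484  54.0585  55.6715  56.2818  58.5065  60.7324  62.9597
   65.1884  65.7996  68.0298  70.2613  72.4942]
 [-14.8759 -14.2124 -16.4757 -13.5485 -15.8125 -15.1488 -14.4848 -13.8203
  -13.1555 -15.4222 -14.7576 -14.0927 -13.4273]]
mark 22 mean [0.0805 0.0392]
[[55.9268 72.5424 73.1849 75.0526 75.6937 76.3347 78.1916 78.8312 79.4708
  80.1103 81.3169 81.9551 82.5932 83.2313 84.4286 85.0654 85.7021 86.3388
  87.5269 88.1622 88.7975 89.4328]
 [40.0728 39.2613 37.0354 41.7665 39.5454 37.3243 42.0444 39.8282 37.612
  35.3958 42.3212 40.1097 37.8983 35.687  42.5967 40.3901 38.1835 35.977
  42.8711 40.6692 38.4674 36.2656]]
ptr 18 mean [ 0.0566 -0.0146]
[[ 43.3412  45.9931  49.2897  49.9463  52.5715  53.2266  53.8816  55.8386
   56.4921  57.1457  59.091   59.7431  60.3951  62.9795  63.63    66.8504
   70.0566  73.2485]
 [-16.0721 -13.3793 -12.9714 -15.2443 -12.5654 -14.8332 -17.1008 -12.1612
  -14.4239 -16.6865 -11.7589 -14.0165 -16.274  -13.6109 -15.8633 -15.4545
  -15.0475 -14.6423]]
```

Stroke from pointer to mark is about 54 mm, with gauge yaw about -16.5°. I'll go above fin and lever.

Call:
jog_arm --pt "0 5 0" --pt "-0.5 11 0" --pt "-1 17 0" --pt "-1.5 23 0" --pt "-2 29 0" --pt "-2.5 35 0" --pt "-3 40 0" --pt "-3.1 43.5 0" --pt "-3.1 43.5 0" --pt "-3.1 43.5 0" --pt "-3.1 43.5 0" --pt "-3.1 43.5 0" --turn '[0,-4,-8,-12,-16,-20,-22.6,-22.6,-22.6,-22.6,-22.6,-22.6]' --grip '[0,0,0,0,0,0,0,0,0,0,0,0]'

```text
time_s: 11.7
position: [0.4326, 0.2056, 0.1914]
tcp_rot: [[0.286, 0.958, -0.0], [0.958, -0.286, -0.0], [-0.0, -0.0, -1.0]]
force: [0.3, -0.2, 0.1]
opening: 1.002
grasp_force: 0.0
```

```bash
python3 - <<'E'
from h import *
st=read_state();print(st["position"],np.degrees(np.arctan2(*st["tcp_rot"][:2,1][::-1])),st["opening"])
E
```

```text
[0.43260418 0.20558177 0.19141717] -16.611237054251955 1.0017056875590182
```

Call:
jog_arm --pt "0.1 0 -4" --pt "0.1 0 -8" --pt "0.1 0 -9" --pt "0.1 0 -9" --pt "0.1 0 -9" --turn '[0,0,0,0,0]' --grip '[0,0,0,0,0]'

```text
time_s: 12.32
position: [0.4346, 0.2067, 0.1027]
tcp_rot: [[0.284, 0.959, 0.003], [0.959, -0.284, 0.001], [0.001, 0.002, -1.0]]
force: [-0.3, -0.3, 0.7]
opening: 0.999
grasp_force: 0.0
```

```bash
python3 - <<'E'
from h import *
t=capture("top")["color"][200:340,60:240];b=capture("scene")["color"][80:190,290:430]
cv2.imwrite("pics/a4.png",np.hstack([cv2.resize(t,(400,311)),cv2.resize(b,(396,311))]))
E
```

```text
(no output)
```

View pics/a4.png

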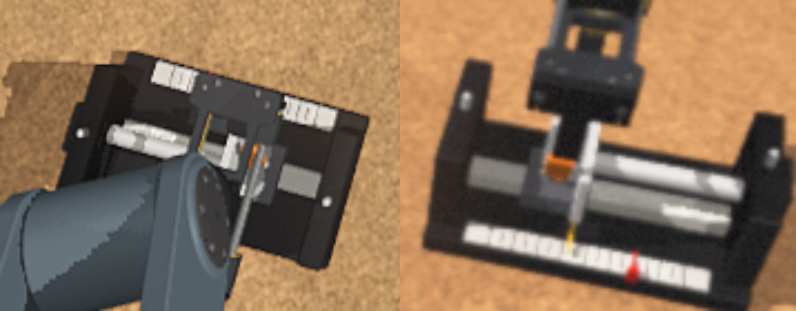

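The crop shows the fingers astride fin and lever, just behind the cross plate. I'll back off 4 mm along y and go down.

Call:
jog_arm --pt "-0.1 -0.4 0" --pt "-0.1 -0.4 -1.5" --pt "-0.1 -0.4 -3" --pt "-0.1 -0.4 -4" --pt "-0.1 -0.4 -4" --pt "-0.1 -0.4 -4" --turn '[0,0,0,0,0,0]' --grip '[0,0,0,0,0,0]'

```text
time_s: 13.18
position: [0.4328, 0.2026, 0.0619]
tcp_rot: [[0.284, 0.959, 0.001], [0.959, -0.284, 0.0], [0.0, 0.001, -1.0]]
force: [-0.2, 0.4, 0.2]
opening: 1.0
grasp_force: 0.0
```

Call:
jog_arm --pt "0.2 0.6 0" --pt "0.3 1.1 0" --pt "0.5 1.7 0" --pt "0.7 2.3 0" --pt "0.9 2.9 0" --pt "1.1 3.6 0" --pt "1.3 4.3 0" --pt "1.5 5 0" --pt "1.56 5.27 0" --pt "1.56 5.27 0" --pt "1.56 5.27 0" --turn '[0,0,0,0,0,0,0,0,0,0,0]' --grip '[0,0,0,0,0,0,0,0,0,0,0]'

```text
time_s: 14.55
position: [0.4482, 0.2552, 0.0615]
tcp_rot: [[0.284, 0.959, 0.0], [0.959, -0.284, 0.0], [0.0, 0.0, -1.0]]
force: [0.6, -3.6, 1.9]
opening: 0.996
grasp_force: 1.4
```

```bash
python3 - <<'E'
from m import *
s=capture("scene");t=capture("top");meas(G,A,s);meas(G,A,t)
b=s["color"][90:190,290:430]
cv2.imwrite("pics/a5.png",np.hstack([cv2.resize(t["color"][200:340,60:240],(240,187)),cv2.resize(b,(560,400))[:187*2+26][:187]]) if 0 else cv2.resize(b,(700,500),interpolation=cv2.INTER_CUBIC))
E
```

```text
mark 22 mean [0.0795 0.0395]
[[55.9268 56.5767 71.8999 72.5424 75.0526 75.6937 76.3347 78.1916 78.8312
  79.4708 81.3169 81.9551 82.5932 83.2313 84.4286 85.0654 85.7021 86.3388
  87.5269 88.1622 88.7975 89.4328]
 [40.0728 37.8222 41.4873 39.2613 41.7665 39.5454 37.3243 42.0444 39.8282
  37.612  42.3212 40.1097 37.8983 35.687  42.5967 40.3901 38.1835 35.977
  42.8711 40.6692 38.4674 36.2656]]
ptr 16 mean [0.0556 0.0313]
[[43.4179 46.0466 46.699  49.9654 50.6163 53.2172 53.8666 55.8067 56.4546
  57.1025 59.6776 60.324  62.8863 63.5312 66.7243 69.9033]
 [30.8404 33.4054 31.1466 31.4514 29.1977 31.7548 29.5061 34.3006 32.0569
  29.8132 32.3576 30.1189 32.657  30.4233 30.7263 31.0279]]Traceback (most recent call last):
  File "<stdin>", line 2, in <module>
  File "m.py", line 10, in meas
    k=(abs(q[:,0]-.068)<.025)&(abs(q[:,1])<.11);out[nm]=q[k]
           ~^^^^^
IndexError: too many indices for array: array is 1-dimensional, but 2 were indexed
```

Call:
jog_arm --pt "0.1 0.4 0" --pt "0.23 0.77 0" --pt "0.23 0.77 0" --pt "0.23 0.77 0" --pt "0.23 0.77 0" --turn '[0,0,0,0,0]' --grip '[0,0,0,0,0]'

```text
time_s: 15.28
position: [0.4504, 0.263, 0.0615]
tcp_rot: [[0.284, 0.959, 0.0], [0.959, -0.284, 0.0], [0.0, 0.0, -1.0]]
force: [1.4, -4.2, -0.5]
opening: 0.998
grasp_force: 1.5
```

```bash
python3 - <<'E'
from m import *
s=capture("scene");b=s["color"][110:190,310:430]
cv2.imwrite("pics/a5.png",cv2.resize(b,(780,520),interpolation=cv2.INTER_CUBIC))
meas(G,A,s);print(pix(s,[*(G+np.array([[np.cos(A),-np.sin(A)],[np.sin(A),np.cos(A)]])@[.068,.0393]),.023]))
E
```

```text
mark 18 mean [0.0825 0.0394]
[[75.0526 75.6937 76.3347 78.1916 78.8312 79.4708 81.3169 81.9551 82.5932
  83.2313 84.4286 85.0654 85.7021 86.3388 87.5269 88.1622 88.7975 89.4328]
 [41.7665 39.5454 37.3243 42.0444 39.8282 37.612  42.3212 40.1097 37.8983
  35.687  42.5967 40.3901 38.1835 35.977  42.8711 40.6692 38.4674 36.2656]]
ptr 17 mean [0.0554 0.0395]
[[43.4369 44.0893 47.3617 48.0127 50.6196 51.269  51.9184 53.8629 54.5108
  55.1588 57.0918 57.7383 60.9514 64.1503 70.5059 71.1465 73.6628]
 [42.4411 40.1821 40.4667 38.2128 40.75   38.5011 36.2523 41.0321 38.7882
  36.5444 41.3129 39.074  39.3585 39.6418 40.2046 37.9854 40.4841]]
[372.1956 172.6059]
```

View pics/a5.png

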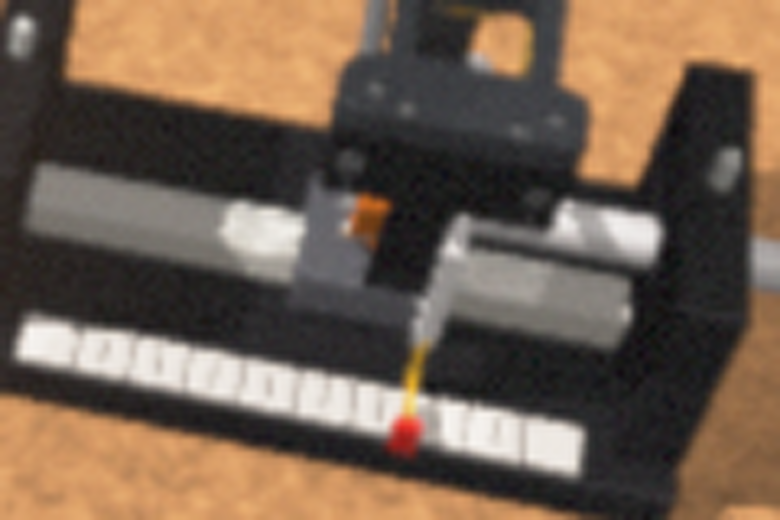

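The pointer's tip (412,410) lies in line with the red mark (405,435), and the lever is still open. I'll close the gripper on fin and lever here.

Call:
jog_arm --pt "0 0 0" --pt "0 0 0" --pt "0 0 0" --pt "0 0 0" --pt "0 0 0" --pt "0 0 0" --pt "0 0 0" --pt "0 0 0" --pt "0 0 0" --pt "0 0 0" --pt "0 0 0" --pt "0 0 0" --turn '[0,0,0,0,0,0,0,0,0,0,0,0]' --grip '[0,0.2,0.35,0.5,0.6,0.7,1,1,1,1,1,1]'

```text
time_s: 16.82
position: [0.449, 0.2632, 0.0626]
tcp_rot: [[0.284, 0.959, -0.002], [0.959, -0.284, 0.0], [-0.0, -0.002, -1.0]]
force: [-2.1, -2.7, 10.5]
opening: 0.354
grasp_force: 30.6
```

```bash
python3 - <<'E'
from m import *
s=capture("scene");b=s["color"][110:190,310:430]
cv2.imwrite("pics/a6.png",cv2.resize(b,(780,520),interpolation=cv2.INTER_CUBIC))
r=meas(G,A,s);st=read_state();print(st["position"],st["opening"]*87,st["grasp_force"],st["force"])
E
```

```text
mark 18 mean [0.0825 0.0395]
[[75.0526 75.6937 76.3347 78.1916 78.8312 79.4708 81.3169 81.9551 82.5932
  83.2313 84.4286 85.0654 85.7021 86.3388 87.5269 88.1622 88.7975 89.4328]
 [41.7665 39.5454 37.3243 42.0444 39.8282 37.612  42.3212 40.1097 37.8983
  35.687  42.5967 40.3901 38.1835 35.977  42.8711 40.6692 38.4674 36.2656]]
ptr 19 mean [0.055  0.0393]
[[43.4369 44.0893 44.7418 47.3617 48.0127 50.6196 51.269  53.8629 54.5108
  55.1588 57.0918 57.7383 58.3847 60.3064 60.9514 61.5964 64.1503 70.5059
  71.1465]
 [42.4411 40.1821 37.9231 40.4667 38.2128 40.75   38.5011 41.0321 38.7882
  36.5444 41.3129 39.074  36.8351 41.5925 39.3585 37.1246 39.6418 40.2046
  37.9854]]
[0.449  0.2632 0.0626] 30.869251719547538 30.624312702566385 [-1.3424 -2.1054  9.9788]
```

View pics/a6.png

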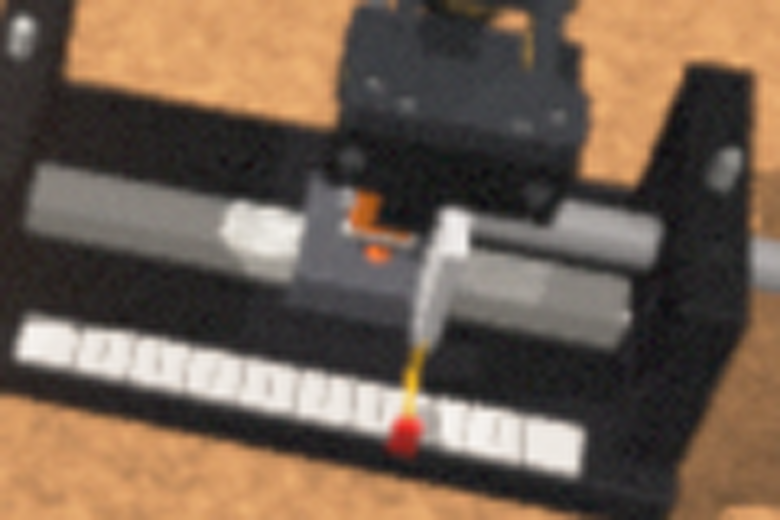

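The picture shows the lever upright against the fin, both gripped, with the pointer still in line with the mark. I'll hold briefly, then hand in.

Call:
jog_arm --pt "0 0 0" --pt "0 0 0" --pt "0 0 0" --pt "0 0 0" --turn '[0,0,0,0]' --grip '[1,1,1,1]'

```text
time_s: 17.38
position: [0.449, 0.2632, 0.0626]
tcp_rot: [[0.284, 0.959, -0.002], [0.959, -0.284, 0.0], [-0.0, -0.002, -1.0]]
force: [-2.5, -2.6, 9.2]
opening: 0.355
grasp_force: 30.6
```

```bash
python3 -c "
from h import *
s=read_state();print(s['opening'],s['grasp_force'],s['force']);print(hand_in())"
```

```text
0.35487301733216137 30.624516298994422 [-2.532684   -2.63562734  9.23023076]
the job is handed in; nothing more can be done
None
```

Handed in at about 17 s: the cover lies flat, rib up, on the board, the leg's pointer is at the red mark to within about 1 mm by camera, and the gripper holds the closed lever and fin together at about 30 N; the hand-in returned no verdict.

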